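Restock the wine counter display from the carrier

ROBOT

A 7-joint arm with a two-finger parallel gripper is mounted at the origin on the work surface. World frame = base frame: x ahead of the robot, y to its left, z up, the work surface at z = 0. Lengths are in m, angles in rad, forces in N, time in s.
With the tool pointing down it reaches from about 0.425 to 0.925 m from the base axis. Payload 6.8 kg.
Tool frame: the origin (TCP) lies on the front face of the gripper's body, between the roots of the fingers; the fingertips stand 73 mm ahead of it and the grasp point (between the pads) lies 54 mm ahead of it; z points along the fingers, y is the direction in which the jaws open and shut (so a half turn about z gives the same grasp; the last joint's range is limited). The gripper opens to 85 mm and grips with 20 to 120 N. Pads are 22 mm wide; open, the fingers measure 114 mm over their backs; the gripper's body (76 mm by 85 mm) begins 54 mm behind the grasp point. The pads swing forward as they close: fully open they stand 13 mm farther back than shut.
Start: joints at [1.212, 0.477, 0.022, 1.555, -0.011, 1.109, -0.083], TCP at [0.168, -0.654, 0.304] pointing down, gripper open.
Joint ranges: [-2.96, 2.96], [-0.34, 2.1], [-1.41, 1.46], [0.24, 2.44], [-1.37, 4.51], [0.17, 1.92], [-2.96, 2.96]. Speed limits (rad/s): [2.39, 2.39, 3.14, 3.14, 3.14, 3.14, 3.14].

INTERFACE

Orientations are given as a rotation vector (axis times angle).
In Python, from bench import * gives the robot as it stands.
- The arm moves only by the tool jog_arm, never from a script. Its argument "plan" is a list of rows, each a list of 2 entries, a list of its own where there are three numbers: the shift along the world's x, y, z in cm, then the turn about the world's z in rad. In form: [[[tx, ty, tz], twist], ...]. A call has 1 to 12 rows; each row shifts and turns the commanded pose from where the row before left it; what a row does not reach is not made up. A row lasts 1/10 s, in which the tool goes at most 50 mm and 8.59 degrees, less where a joint would pass 70% of its speed; a pose out of reach is approached as far as the arm can. A call is refused whole if a number of a shift passes 5 or a number of a turn 0.15, either way. A call with a gripper value outside its range is refused whole. "hand" is the finger opening in cm, from 0 to 8.54, set as the call begins (left out, the last holds). The fingers move at their own pace and stop on an object; "grip_force" is the grip in N (left out, the last holds). Time passes only in rows, so rows that do not move let the fingers close. It gives the time, the measured TCP pose, the force and the opening at its end, in the units of the state.
- get_obs(): the state, without advancing time (a new reading comes with each control period).
- grab_frame(name): name is "side" or "top" or "wrist"; returns the picture (480x640x3 uint8, red, green, blue); there is no depth.
- get_calibration(name): a dict with "intrinsics" (3x3 intrinsics, pixels), "xyz" and "orientation" of the camera in the world. Camera axes: x right, y down, z forward; pixel columns grow to the right and rows downward; lengths in m; the calibration is good to about 2 mm. A picture is of the moment at which its call begins: read the wrist's pose just before it. get_calibration takes no time and is no camera call; for the wrist camera it gives the pose at the moment of the call.
- hand_in(): hands the job in, once; it reports no verdict.
The state is a dict: "clock": time; "joints": joint angles; "qvel": joint speeds; "tau": joint torques, N m; "tcp_pos": TCP position; "orientation": TCP orientation; "contact_force": force on the tool from outside, world axes, zero at the start; "moment": the same for the moment, N m; "grip_width": finger opening in m.
Only numpy, scipy, OpenCV 4.12 (cv2) and the standard library are available. Lean on these libraries where they do the work, as an engineer would, in place of code of your own. Each camera call takes 0.05 s, during which the arm holds its last target. There are 200 camera calls.

TASK

Restock the counter display: take the four small wine bottles out of the oak carrier and stand each one upright on the middle of the empty cork pad in front of the fixed dummy bottle of the same shape and size, so that the new front row repeats the order of the row behind it. Set each bottle down gently, never tip one over, and leave the tasting glass beside the display where it is.

Things in the scene. Friction and masses are not known exactly. Their poses are not given: they have to be found in the camera images.
- flute_mid (a point): Loose full wine bottle, green glass, pewter foil, 192 mm tall, body 44 mm across; slim and the tallest: straight side to 80 mm, then a long slope up to the neck. Point on its axis half-way up (96 mm above the foot), z up along it. The neck is straight and round, 28 mm across, over the top 55 mm: grip it there. 0.27 to 0.5 kg. Starts upright in some cell of the carrier.
- claret_mid (a point): Loose full wine bottle, green glass, pewter foil, 176 mm tall, body 50 mm across; straight side to 100 mm, then short round high shoulders. Point on its axis half-way up (88 mm above the foot), z up along it. The neck is straight and round, 28 mm across, over the top 55 mm: grip it there. 0.27 to 0.5 kg. Starts upright in some cell of the carrier.
- burgundy_mid (a point): Loose full wine bottle, green glass, pewter foil, 166 mm tall, body 57 mm across; wide, straight side only to 58 mm, then a long soft slope up to the neck. Point on its axis half-way up (83 mm above the foot), z up along it. The neck is straight and round, 28 mm across, over the top 55 mm: grip it there. 0.27 to 0.5 kg. Starts upright in some cell of the carrier.
- dumpy_mid (a point): Loose full wine bottle, green glass, pewter foil, 140 mm tall, body 64 mm across; squat, the shortest and broadest: straight side to 60 mm, then short round shoulders. Point on its axis half-way up (70 mm above the foot), z up along it. The neck is straight and round, 28 mm across, over the top 55 mm: grip it there. 0.27 to 0.5 kg. Starts upright in some cell of the carrier.
- pad_flute (a point): Centre of the top of the empty cork pad (68 mm across, level with the bay floor, 20 mm over the counter) before the fixed dummy flute bottle (192 mm tall, 44 mm across). x points to the dummy's axis, 84 mm away; y along the row of bays, 92 mm apart. Bay 82 mm wide inside; side rails 8 mm high; front lip 10 mm high, 39 mm before the centre.
- pad_claret (a point): Centre of the top of the empty cork pad (68 mm across, level with the bay floor, 20 mm over the counter) before the fixed dummy claret bottle (176 mm tall, 50 mm across). x points to the dummy's axis, 84 mm away; y along the row of bays, 92 mm apart. Bay 82 mm wide inside; side rails 8 mm high; front lip 10 mm high, 39 mm before the centre.
- pad_burgundy (a point): Centre of the top of the empty cork pad (68 mm across, level with the bay floor, 20 mm over the counter) before the fixed dummy burgundy bottle (166 mm tall, 57 mm across). x points to the dummy's axis, 84 mm away; y along the row of bays, 92 mm apart. Bay 82 mm wide inside; side rails 8 mm high; front lip 10 mm high, 39 mm before the centre.
- pad_dumpy (a point): Centre of the top of the empty cork pad (68 mm across, level with the bay floor, 20 mm over the counter) before the fixed dummy dumpy bottle (140 mm tall, 64 mm across). x points to the dummy's axis, 84 mm away; y along the row of bays, 92 mm apart. Bay 82 mm wide inside; side rails 8 mm high; front lip 10 mm high, 39 mm before the centre.
- carrier: Fixed oak carrier holding the bottles: 90 x 342 mm, four cells 78 mm square in a row along its y, 84 mm apart; floor 6 mm thick, walls 55 mm high, end walls 90 mm. Origin: centre of its underside, on the counter. The walnut display with the bays stands beyond it (+x), its end walls 52 mm high.
- glass_mid (a point): Loose empty tasting glass standing on the counter at the -y end of the display, 155 mm tall, 65 mm across; the point is on its axis half-way up. Leave it alone.
Not all that is in view belongs to the job. Leave any purple look-alike of the part that bears flute_mid alone.

How it is judged:
At the end, for the whole second after the job is handed in: Each of the four bottles stands upright (within 3.4 degrees) and at rest on the cork pad before the dummy of its own kind, its axis within 15 mm of the pad's centre and its foot on the bay floor (within 5 mm), released; the tasting glass is within 30 mm of where it stood (horizontal distance between flute_mid and pad_flute below 0.015 m and angle between each of flute_mid, claret_mid, burgundy_mid, dumpy_mid's own z axis and vertical below 0.06 rad and z of flute_mid in the frame of pad_flute between 0.091 and 0.101 m and linear speed of each of flute, claret, burgundy, dumpy below 0.02 m/s and contact force between each of flute, claret, burgundy, dumpy and the fingers below 0.1 N and horizontal distance between claret_mid and pad_claret below 0.015 m and z of claret_mid in the frame of pad_claret between 0.083 and 0.093 m and horizontal distance between burgundy_mid and pad_burgundy below 0.015 m and z of burgundy_mid in the frame of pad_burgundy between 0.078 and 0.088 m and horizontal distance between dumpy_mid and pad_dumpy below 0.015 m and z of dumpy_mid in the frame of pad_dumpy between 0.065 and 0.075 m and distance of glass_mid from where it was at the start of the episode below 0.03 m); the robot touches nothing.
It fails at once if a bottle is tipped (more than 35 degrees) (angle between any of flute_mid, claret_mid, burgundy_mid, dumpy_mid's own z axis and vertical above 0.61 rad).
It fails at once if a bottle is dropped or rammed onto its bay (more than 80 N) (contact force between flute and bay_flute above 80 N or contact force between claret and bay_claret above 80 N or contact force between burgundy and bay_burgundy above 80 N or contact force between dumpy and bay_dumpy above 80 N).
It fails at once if the tasting glass is shoved or knocked over (distance of glass_mid from where it was at the start of the episode above 0.03 m or angle between glass_mid's own z axis and vertical above 0.3 rad).
It also fails if it takes over 96 s, if anything falls off the work surface, if the arm or the gripper's body presses on something with over 40 N, if the wrist force passes 120 N, or if a joint passes its speed limit or range.

## Working session

There is one attempt and no reset: what is moved stays moved. The work goes in short steps, Python scripts to look and compute and a tool call to move; the robot and the scene stay as the last step left them, time stands still between calls to the robot, and variables do not carry over. Pictures are saved under pics/ and viewed, about 12 in all and at most 16, crops included, and the job is handed in when it is done.

Besides the shell and the picture viewer there is one more tool, called as name([rows], argument=value, ...), one row to a line, values as JSON. jog_arm: Moves the arm, as the interface text tells. Its arguments: {"type":"object","properties":{"plan":{"type":"array","items":{"type":"array"}},"hand":{"type":"number"},"grip_force":{"type":"number"}},"required":["plan"]}

```bash
mkdir -p pics; python3 - <<'E'
from bench import *
import cv2
o=get_obs();print({k:o[k] for k in('clock','tcp_pos','orientation','grip_width')})
for n in("top","side"):
    cv2.imwrite(f"pics/{n}0.png",cv2.cvtColor(grab_frame(n),cv2.COLOR_RGB2BGR));print(n,get_calibration(n))
E
```

```text
{'clock': 0.0, 'tcp_pos': array([ 0.1674036 , -0.65343107,  0.30292637]), 'orientation': array([-3.11513926e+00, -3.92795555e-01,  5.97218692e-04]), 'grip_width': 0.08539678168332752}
top {'intrinsics': array([[554.30444262,   0.        , 322.93920144],
       [  0.        , 554.30444262, 238.28887095],
       [  0.        ,   0.        ,   1.        ]]), 'xyz': array([ 0.40844566, -0.04019468,  1.12263594]), 'orientation': array([-2.1915413 ,  2.14295846, -0.10608934])}
side {'intrinsics': array([[479.53563734,   0.        , 310.50792677],
       [  0.        , 479.53563734, 239.77763769],
       [  0.        ,   0.        ,   1.        ]]), 'xyz': array([ 0.35959484, -0.79692933,  0.750641  ]), 'orientation': array([-2.26932583,  0.21630361, -0.11823853])}
```

View pics/top0.png

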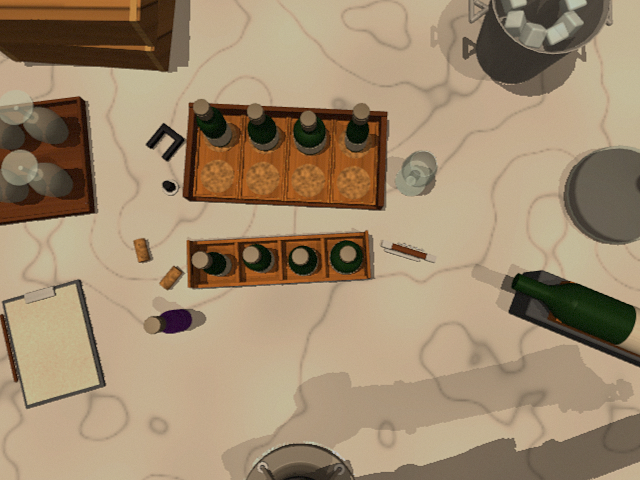

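View pics/side0.png

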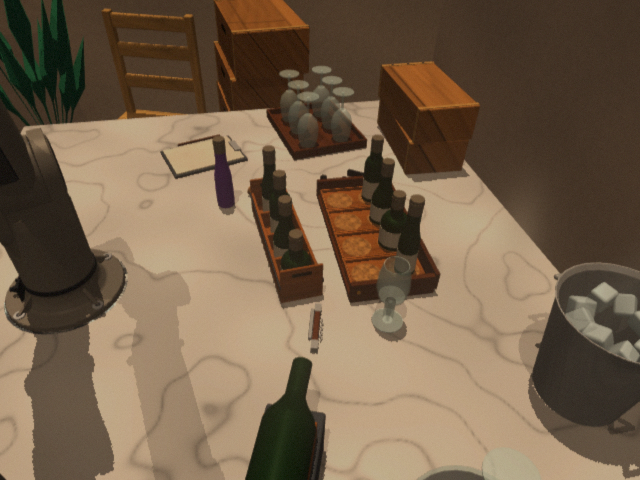

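The top view shows the carrier at px (188–372, 232–288), the display at (185–386, 102–210), the glass at (418,172) and the purple look-alike at (168,322). I'll enlarge both views to read exact pixels.

```bash
python3 - <<'E'
import cv2
a=cv2.imread("pics/top0.png")[92:296,176:446];cv2.imwrite("pics/tc.png",cv2.resize(a,None,fx=2.9,fy=2.9,interpolation=cv2.INTER_CUBIC))
a=cv2.imread("pics/side0.png")[130:330,240:450];cv2.imwrite("pics/sc.png",cv2.resize(a,None,fx=3,fy=3,interpolation=cv2.INTER_CUBIC))
E
```

```text
(no output)
```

View pics/tc.png

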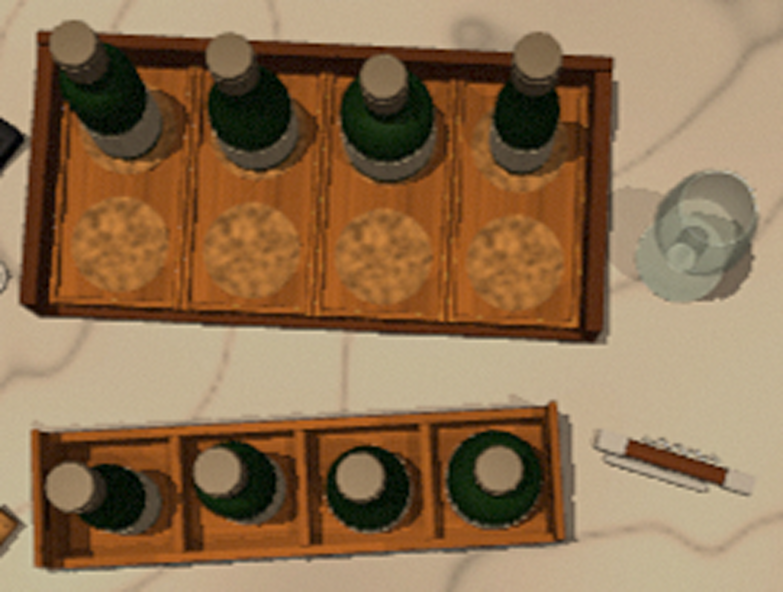

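View pics/sc.png

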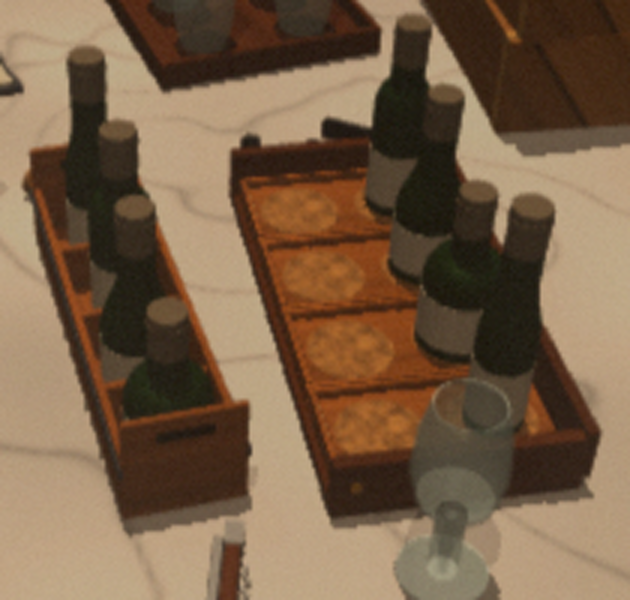

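Carrier caps in the top crop, from +y: (74,487), (219,469), (361,475), (499,469). Dummy caps: (75,43), (231,55), (383,77), (537,56). Pads: (121,245), (252,250), (384,256), (516,262). The side crop shows the same eight caps. Triangulating them gives the heights and so the identities.

```bash
cat > h.py <<'E'
from bench import *
import numpy as np, cv2
from scipy.spatial.transform import Rotation as R
def ray(c,px):
    K=c["intrinsics"];p=np.array([*px,1.]);return np.array(c["xyz"]),R.from_rotvec(c["orientation"]).apply(np.linalg.solve(K,p))
def atz(c,px,z):
    o,d=ray(c,px);return o+d*(z-o[2])/d[2]
def tri(c1,p1,c2,p2):
    o1,d1=ray(c1,p1);o2,d2=ray(c2,p2);s=np.linalg.lstsq(np.c_[d1,-d2],o2-o1,rcond=None)[0]
    a,b=o1+d1*s[0],o2+d2*s[1];return (a+b)/2,np.linalg.norm(a-b)
E
python3 - <<'E'
from h import *
np.set_printoptions(precision=4,suppress=True)
T,S=get_calibration("top"),get_calibration("side")
t=lambda p:(176+p[0]/2.9-.3,92+p[1]/2.9-.3)
s=lambda p:(240+p[0]/3-.3,130+p[1]/3-.3)
tc=[(74,487),(219,469),(361,475),(499,469),(75,43),(231,55),(383,77),(537,56)]
sc=[(86,53),(118,130),(134,205),(167,308),(411,22),(445,94),(479,190),(530,203)]
for a,b in zip(tc,sc): print(*tri(T,t(a),S,s(b)))
P=np.array([atz(T,t(p),.02) for p in[(121,245),(252,250),(384,256),(516,262)]]);print(P,np.diff(P,axis=0))
# carrier rim corners: end walls z=.09 : outer corners
for p in[(34,432),(41,568),(553,403),(565,541)]:print(atz(T,t(p),.09))
print('glass',atz(T,t((684,260)),0))
E
```

```text
[0.4615 0.166  0.2028] 0.0011071734142951363
[0.4744 0.0859 0.1833] 0.0026441207564977228
[0.4731 0.003  0.1751] 0.0029427788999309007
[ 0.481  -0.0795  0.1493] 0.001839959184048203
[0.7236 0.1783 0.1986] 0.003816802760775596
[0.7227 0.0872 0.1869] 0.0028702531728991157
[ 0.7204 -0.0034  0.1616] 0.0008987325566765449
[ 0.7166 -0.0944  0.2146] 0.002805186749026164
[[ 0.6424  0.1817  0.02  ]
 [ 0.6409  0.0901  0.02  ]
 [ 0.6387 -0.002   0.02  ]
 [ 0.6365 -0.0941  0.02  ]] [[-0.0015 -0.0915  0.    ]
 [-0.0022 -0.0922  0.    ]
 [-0.0022 -0.092   0.    ]]
[0.5036 0.2187 0.09  ]
[0.4163 0.21   0.09  ]
[ 0.5299 -0.1161  0.09  ]
[ 0.4411 -0.1251  0.09  ]
glass [ 0.6446 -0.2141  0.    ]
```

Heights and positions agree. The carrier holds flute, claret, burgundy and dumpy from +y to -y. The dummies run claret, burgundy, dumpy, flute in the same direction. The pads come out 92 mm apart, as they should. First move is toward the carrier.

jog_arm([
  [[2.8,2.9,0.1],-0.02],
  [[2.8,2.9,0.1],-0.02],
  [[2.8,2.9,0.1],-0.02],
  [[2.8,2.9,0.1],-0.02],
  [[2.8,2.9,0.1],-0.02],
  [[2.8,2.9,0.1],-0.02],
  [[2.8,2.9,0.1],-0.02],
  [[2.8,2.9,0.1],-0.02],
  [[2.8,2.9,0.1],-0.02],
  [[2.8,2.9,0.1],-0.02],
  [[2.8,2.9,0.1],-0.02],
  [[2.8,2.9,0.1],-0.03],
], hand=5.5, grip_force=70)

```text
clock: 1.3
tcp_pos: [0.5042, -0.3045, 0.3157]
orientation: [-3.141, 0.0, 0.001]
contact_force: [0.6, -1.0, -0.2]
grip_width: 0.055
```

```bash
cat > d.py <<'E'
from h import *
import sys
T=get_calibration("top");t=lambda p:(176+p[0]/2.9-.3,92+p[1]/2.9-.3)
caps=dict(f=((74,487),.198),c=((219,469),.182),b=((361,475),.172),d=((499,469),.146))
pads=dict(f=(.6365,-.0941),c=(.6424,.1817),b=(.6409,.0901),d=(.6387,-.002))
o=get_obs();p=o["tcp_pos"];y=R.from_rotvec(o["orientation"]).as_matrix()
print("t",round(o["clock"],2),"tcp",p.round(4),"yaw err",round(-np.pi/2-np.arctan2(y[1,1],y[0,1]),3),"grip",round(o["grip_width"],4))
for k in sys.argv[1:]:
    q=atz(T,t(caps[k][0]),caps[k][1]);print(k,"pick d cm",((q+[0,0,.026]-p)*100).round(2),"xy",q[:2].round(4),"place xy cm",((np.array(pads[k])-p[:2])*100).round(2))
E
python3 d.py f c b d
```

```text
t 1.3 tcp [ 0.5042 -0.3045  0.3157] yaw err 0.0 grip 0.055
f pick d cm [-4.19 47.15 -9.17] xy [0.4624 0.167 ] place xy cm [13.23 21.04]
c pick d cm [ -2.84  39.05 -10.77] xy [0.4758 0.086 ] place xy cm [13.82 48.62]
b pick d cm [ -2.94  30.75 -11.77] xy [0.4748 0.003 ] place xy cm [13.67 39.46]
d pick d cm [ -2.21  22.48 -14.37] xy [ 0.4822 -0.0797] place xy cm [13.45 30.25]
```

jog_arm([
  [[-0.3,4.0,0],0],
  [[-0.4,4.3,0],0],
  [[-0.4,4.3,0],0],
  [[-0.4,4.3,0],0],
  [[-0.4,4.3,0],0],
  [[-0.4,4.3,0],0],
  [[-0.4,4.3,0],0],
  [[-0.4,4.3,0],0],
  [[-0.4,4.3,0],0],
  [[-0.4,4.3,0],0],
  [[-0.3,4.4,0],0],
  [[0,0,-2],0],
])

```text
clock: 2.5
tcp_pos: [0.4614, 0.1725, 0.2981]
orientation: [-3.136, -0.016, -0.008]
contact_force: [0.2, -0.6, -0.2]
grip_width: 0.0553
```

```bash
python3 d.py f; python3 - <<'E'
from h import *
c=get_calibration("wrist");cv2.imwrite("pics/w1.png",cv2.cvtColor(grab_frame("wrist"),cv2.COLOR_RGB2BGR))
for p in ([.4624,.167,.198],[.4758,.086,.182]):
    q=R.from_rotvec(c["orientation"]).inv().apply(np.array(p)-c["xyz"]);q=c["intrinsics"]@q;print(q[:2]/q[2])
E
```

```text
t 2.5 tcp [0.4614 0.1725 0.2981] yaw err -0.01 grip 0.0553
f pick d cm [ 0.1  -0.55 -7.41] xy [0.4624 0.167 ] place xy cm [ 17.51 -26.66]
[329.72664091 285.04482402]
[500.66548104 247.8035853 ]
```

View pics/w1.png

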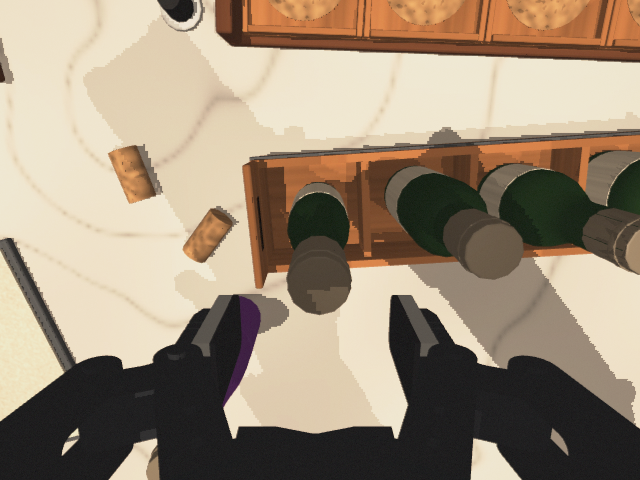

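The wrist view shows the flute cap at (320,288), predicted at (330,285). The arm was still moving, so I'll let it settle and recheck.

jog_arm([
  [[0,0,-1],0],
  [[0,0,0],0],
  [[0,0,0],0],
])

```text
clock: 2.85
tcp_pos: [0.4618, 0.1639, 0.2859]
orientation: [3.141, -0.002, -0.001]
contact_force: [0.8, 0.4, 0.3]
grip_width: 0.0552
```

```bash
python3 d.py f; python3 - <<'E'
from h import *
c=get_calibration("wrist");f=grab_frame("wrist");cv2.imwrite("pics/w2.png",cv2.cvtColor(f[120:360,240:560],cv2.COLOR_RGB2BGR))
for p in ([.4624,.167,.198],[.4758,.086,.182]):
    q=R.from_rotvec(c["orientation"]).inv().apply(np.array(p)-c["xyz"]);q=c["intrinsics"]@q;print(q[:2]/q[2]-[240,120])
E
```

```text
t 2.85 tcp [0.4618 0.1639 0.2859] yaw err 0.001 grip 0.0552
f pick d cm [ 0.06  0.31 -6.19] xy [0.4624 0.167 ] place xy cm [ 17.47 -25.8 ]
[ 68.88230514 175.64693233]
[251.50393341 132.92868166]
```

View pics/w2.png

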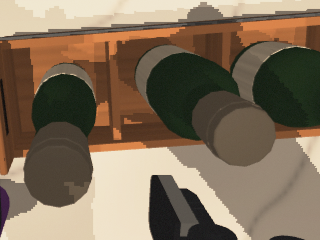

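The flute cap is at (57,181) against a predicted (69,176), so it sits about 3 mm further in +y. That is well inside the 55 mm opening, and the jaws centre in y anyway. Descending.

jog_arm([
  [[0,0.5,-1],0],
  [[0,0,-1.2],0],
  [[0,0,-1.2],0],
  [[0,0,-1.2],0],
  [[0,0,-1.0],0],
  [[0,0,-0.6],0],
  [[0,0,0],0],
  [[0,0,0],0],
])

```text
clock: 3.7
tcp_pos: [0.4617, 0.1702, 0.224]
orientation: [-3.141, -0.001, -0.0]
contact_force: [-0.2, -0.5, 0.8]
grip_width: 0.0549
```

jog_arm([
  [[0,0,0],0],
  [[0,0,0],0],
  [[0,0,0],0],
  [[0,0,0],0],
  [[0,0,0],0],
  [[0,0,0],0],
], hand=0, grip_force=70)

```text
clock: 4.3
tcp_pos: [0.462, 0.1705, 0.2246]
orientation: [-3.141, -0.001, -0.002]
contact_force: [-1.1, 0.6, 5.3]
grip_width: 0.0266
```

jog_arm([
  [[0,0,0.4],0],
  [[0,0,0.8],0],
  [[0,0,1.2],0],
  [[0,0,1.4],0],
  [[0,0,1.4],0],
  [[0,0,1.4],0],
  [[0,0,1.0],0],
  [[0,0,0.6],0],
  [[0,0,0.3],0],
  [[0,0,0],0],
])

```text
clock: 5.3
tcp_pos: [0.4615, 0.17, 0.309]
orientation: [3.142, 0.001, 0.0]
contact_force: [-0.0, 0.4, -3.5]
grip_width: 0.027
```

```bash
python3 d.py f;python3 -c "
from h import *;o=get_obs();print(o['contact_force'],o['moment'])"
```

```text
t 5.3 tcp [0.4615 0.17   0.309 ] yaw err -0.001 grip 0.027
f pick d cm [ 0.09 -0.3  -8.5 ] xy [0.4624 0.167 ] place xy cm [ 17.5  -26.41]
[-0.02855343  0.42521913 -3.52231218] [-0.01341916 -0.01187612  0.00485144]
```

jog_arm([
  [[0.5,0,0],0],
  [[1.2,0,0],0],
  [[1.7,-0.3,0],0],
  [[1.7,-0.8,0],0],
  [[1.7,-1.4,0],0],
  [[1.5,-1.9,0],0],
  [[1.3,-2.3,0],0],
  [[1.2,-2.5,0],0],
  [[1.1,-2.6,0],0],
  [[1.0,-2.6,0],0],
  [[1.0,-2.6,0],0],
  [[1.0,-2.4,0],0],
])

```text
clock: 6.5
tcp_pos: [0.6116, -0.0266, 0.3082]
orientation: [3.141, -0.001, -0.001]
contact_force: [0.7, 0.8, -3.4]
grip_width: 0.0266
```

jog_arm([
  [[0.9,-2.2,0],0],
  [[0.7,-1.8,0],0],
  [[0.5,-1.4,0],0],
  [[0.3,-0.9,0],0],
  [[0.2,-0.5,0],0],
  [[0,-0.2,0],0],
  [[0,0,0],0],
  [[0,0,0],0],
])

```text
clock: 7.3
tcp_pos: [0.6364, -0.0928, 0.309]
orientation: [-3.141, -0.003, -0.0]
contact_force: [-0.3, 0.3, -4.7]
grip_width: 0.0269
```

```bash
python3 d.py f; python3 - <<'E'
from h import *
import cv2
a=cv2.cvtColor(grab_frame("top"),cv2.COLOR_RGB2BGR);b=cv2.cvtColor(grab_frame("side"),cv2.COLOR_RGB2BGR)
cv2.imwrite("pics/f1.png",np.hstack([cv2.resize(x,None,fx=2,fy=2,interpolation=cv2.INTER_CUBIC) for x in(a[90:300,176:376],b[120:330,250:450])]))
E
```

```text
t 7.3 tcp [ 0.6364 -0.0928  0.309 ] yaw err -0.002 grip 0.0269
f pick d cm [-17.4   25.98  -8.5 ] xy [0.4624 0.167 ] place xy cm [ 0.01 -0.13]
```

View pics/f1.png

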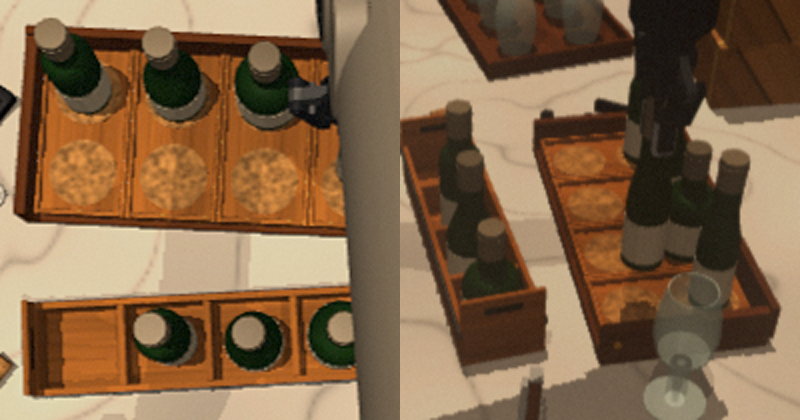

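The flute hangs upright over its pad. Lowering it gently.

jog_arm([
  [[0,-0.1,-0.5],0],
  [[0,0,-1.0],0],
  [[0,0,-1.2],0],
  [[0,0,-1.2],0],
  [[0,0,-1.0],0],
  [[0,0,-0.7],0],
  [[0,0,-0.4],0],
  [[0,0,-0.3],0],
  [[0,0,-0.2],0],
  [[0,0,-0.2],0],
  [[0,0,0],0],
])

```text
clock: 8.5
tcp_pos: [0.6365, -0.0949, 0.2419]
orientation: [3.142, 0.001, 0.0]
contact_force: [-0.1, 0.4, -4.2]
grip_width: 0.0267
```

jog_arm([
  [[0,0,-0.15],0],
  [[0,0,-0.15],0],
  [[0,0,-0.1],0],
  [[0,0,0],0],
])

```text
clock: 8.9
tcp_pos: [0.6369, -0.0949, 0.2387]
orientation: [3.141, 0.001, 0.002]
contact_force: [-0.5, -1.0, 2.5]
grip_width: 0.0264
```

Contact: the force has gone from -4.2 N to +2.5 N at z 0.2387, with 0.2385 expected. Releasing and rising.

jog_arm([
  [[0,0,0],0],
  [[0,0,0],0],
  [[0,0,0],0],
  [[0,0,0],0],
  [[0,0,0.5],0],
  [[0,0,1.5],0],
  [[0,0,2],0],
  [[0,0,2],0],
  [[0,0,2],0],
  [[0,0,1],0],
], hand=5.5)

```text
clock: 9.9
tcp_pos: [0.6374, -0.0948, 0.3313]
orientation: [3.141, 0.001, 0.007]
contact_force: [0.9, -0.1, 0.8]
grip_width: 0.055
```

```bash
python3 d.py c
```

```text
t 9.9 tcp [ 0.6374 -0.0948  0.3313] yaw err -0.001 grip 0.055
c pick d cm [-16.16  18.08 -12.33] xy [0.4758 0.086 ] place xy cm [ 0.5  27.65]
```

jog_arm([
  [[-0.8,0.9,0],0],
  [[-1.6,1.8,0],0],
  [[-2.0,2.2,0],0],
  [[-2.0,2.2,0],0],
  [[-2.0,2.2,0],0],
  [[-2.0,2.2,-0.5],0],
  [[-2.0,2.2,-0.5],0],
  [[-1.8,2.1,-1],0],
  [[-1.2,1.5,-1],0],
  [[-0.6,0.8,-1],0],
  [[-0.2,0.2,-1],0],
  [[0,0,0],0],
])

```text
clock: 11.1
tcp_pos: [0.4737, 0.0876, 0.2762]
orientation: [3.141, 0.001, -0.004]
contact_force: [-0.5, 0.6, -0.7]
grip_width: 0.0552
```

```bash
python3 d.py c
```

```text
t 11.1 tcp [0.4737 0.0876 0.2762] yaw err -0.001 grip 0.0552
c pick d cm [ 0.21 -0.16 -6.82] xy [0.4758 0.086 ] place xy cm [16.87  9.41]
```

jog_arm([
  [[0,0,-0.8],0],
  [[0,0,-1.4],0],
  [[0,0,-1.4],0],
  [[0,0,-1.4],0],
  [[0,0,-1.0],0],
  [[0,0,-0.6],0],
  [[0,0,-0.2],0],
  [[0,0,0],0],
  [[0,0,0],0],
])

```text
clock: 12.0
tcp_pos: [0.4749, 0.0882, 0.2104]
orientation: [-3.141, -0.001, -0.001]
contact_force: [0.6, -0.3, 0.4]
grip_width: 0.055
```

jog_arm([
  [[0,0,0],0],
  [[0,0,0],0],
  [[0,0,0],0],
  [[0,0,0],0],
  [[0,0,0],0],
  [[0,0,0],0],
], hand=0)

```text
clock: 12.6
tcp_pos: [0.475, 0.0884, 0.2105]
orientation: [-3.141, -0.001, -0.002]
contact_force: [0.1, 0.1, 5.6]
grip_width: 0.0268
```

jog_arm([
  [[0,0,0.4],0],
  [[0,0,0.8],0],
  [[0,0,1.2],0],
  [[0,0,1.4],0],
  [[0,0,1.4],0],
  [[0,0,1.4],0],
  [[0,0,1.0],0],
  [[0,0,0.6],0],
  [[0,0,0.3],0],
  [[0,0,0],0],
])

```text
clock: 13.6
tcp_pos: [0.4745, 0.0881, 0.295]
orientation: [3.142, 0.001, 0.0]
contact_force: [0.5, -0.1, -2.6]
grip_width: 0.0265
```

```bash
python3 d.py c
```

```text
t 13.6 tcp [0.4745 0.0881 0.295 ] yaw err -0.001 grip 0.0265
c pick d cm [ 0.13 -0.21 -8.7 ] xy [0.4758 0.086 ] place xy cm [16.79  9.36]
```

jog_arm([
  [[0.5,0.3,0],0],
  [[1.2,0.7,0],0],
  [[1.9,1.1,0],0],
  [[2.2,1.2,0],0],
  [[2.2,1.2,0],0],
  [[2.2,1.2,0],0],
  [[2.2,1.2,0],0],
  [[1.9,1.1,0],0],
  [[1.3,0.7,0],0],
  [[0.8,0.4,0],0],
  [[0.3,0.3,0],0],
  [[0.1,0,0],0],
])

```text
clock: 14.8
tcp_pos: [0.6425, 0.1826, 0.2943]
orientation: [-3.141, -0.002, 0.001]
contact_force: [0.5, -0.0, -3.4]
grip_width: 0.0264
```

jog_arm([
  [[0,0,-0.5],0],
  [[0,0,-1.0],0],
  [[0,0,-1.2],0],
  [[0,0,-1.2],0],
  [[0,0,-1.0],0],
  [[0,0,-0.7],0],
  [[0,0,-0.4],0],
  [[0,0,-0.3],0],
  [[0,0,-0.2],0],
  [[0,0,-0.2],0],
  [[0,0,0],0],
])

```text
clock: 15.9
tcp_pos: [0.6425, 0.1821, 0.2279]
orientation: [3.142, 0.001, 0.0]
contact_force: [1.0, -1.3, -3.4]
grip_width: 0.0264
```

```bash
python3 d.py c
```

```text
t 15.9 tcp [0.6425 0.1821 0.2279] yaw err -0.001 grip 0.0264
c pick d cm [-16.68  -9.61  -1.99] xy [0.4758 0.086 ] place xy cm [-0.01 -0.04]
```

jog_arm([
  [[0,0,-0.15],0],
  [[0,0,-0.15],0],
  [[0,0,-0.1],0],
  [[0,0,0],0],
])

```text
clock: 16.3
tcp_pos: [0.6427, 0.1822, 0.2246]
orientation: [-3.141, -0.001, -0.001]
contact_force: [-2.4, -0.8, 2.9]
grip_width: 0.0264
```

jog_arm([
  [[0,0,0],0],
  [[0,0,0],0],
  [[0,0,0],0],
  [[0,0,0],0],
  [[0,0,0.5],0],
  [[0,0,1.5],0],
  [[0,0,2],0],
  [[0,0,2],0],
  [[0,0,2],0],
  [[0,0,1],0],
], hand=5.5)

```text
clock: 17.3
tcp_pos: [0.6433, 0.1826, 0.3174]
orientation: [-3.14, -0.001, -0.006]
contact_force: [-0.1, -0.2, -0.2]
grip_width: 0.0547
```

jog_arm([
  [[-0.8,-0.9,0],0],
  [[-1.6,-1.7,0],0],
  [[-2.1,-2.2,0],0],
  [[-2.1,-2.2,0],0],
  [[-2.1,-2.2,0],0],
  [[-2.1,-2.2,-0.5],0],
  [[-2.1,-2.2,-0.5],0],
  [[-1.9,-1.9,-1],0],
  [[-1.2,-1.3,-1],0],
  [[-0.6,-0.7,-1],0],
  [[-0.2,-0.2,-1],0],
  [[0,0,0],0],
])

```text
clock: 18.5
tcp_pos: [0.4737, 0.005, 0.2623]
orientation: [-3.142, -0.001, 0.004]
contact_force: [0.1, 0.7, -0.5]
grip_width: 0.0548
```

```bash
python3 d.py b
```

```text
t 18.5 tcp [0.4737 0.005  0.2623] yaw err -0.001 grip 0.0548
b pick d cm [ 0.11 -0.2  -6.43] xy [0.4748 0.003 ] place xy cm [16.72  8.51]
```

jog_arm([
  [[0,0,-0.8],0],
  [[0,0,-1.4],0],
  [[0,0,-1.4],0],
  [[0,0,-1.2],0],
  [[0,0,-0.9],0],
  [[0,0,-0.5],0],
  [[0,0,-0.2],0],
  [[0,0,0],0],
  [[0,0,0],0],
])

```text
clock: 19.4
tcp_pos: [0.4749, 0.0051, 0.2003]
orientation: [-3.142, -0.001, -0.001]
contact_force: [0.1, -0.3, -0.1]
grip_width: 0.055
```

jog_arm([
  [[0,0,0],0],
  [[0,0,0],0],
  [[0,0,0],0],
  [[0,0,0],0],
  [[0,0,0],0],
  [[0,0,0],0],
], hand=0)

```text
clock: 20.0
tcp_pos: [0.4748, 0.005, 0.2005]
orientation: [3.141, 0.001, 0.001]
contact_force: [-2.4, 0.2, 5.1]
grip_width: 0.0263
```

jog_arm([
  [[0,0,0.4],0],
  [[0,0,0.8],0],
  [[0,0,1.2],0],
  [[0,0,1.4],0],
  [[0,0,1.4],0],
  [[0,0,1.4],0],
  [[0,0,1.0],0],
  [[0,0,0.6],0],
  [[0,0,0.3],0],
  [[0,0,0],0],
])

```text
clock: 21.0
tcp_pos: [0.4745, 0.0051, 0.285]
orientation: [3.142, 0.001, 0.0]
contact_force: [0.7, 0.6, -4.8]
grip_width: 0.0267
```

```bash
python3 d.py b
```

```text
t 21.0 tcp [0.4745 0.0051 0.285 ] yaw err -0.001 grip 0.0267
b pick d cm [ 0.03 -0.21 -8.7 ] xy [0.4748 0.003 ] place xy cm [16.64  8.5 ]
```

jog_arm([
  [[0.5,0.3,0],0],
  [[1.2,0.6,0],0],
  [[1.9,1.0,0],0],
  [[2.2,1.1,0],0],
  [[2.2,1.1,0],0],
  [[2.2,1.1,0],0],
  [[2.2,1.1,0],0],
  [[1.9,0.9,0],0],
  [[1.2,0.7,0],0],
  [[0.8,0.4,0],0],
  [[0.3,0.2,0],0],
  [[0,0.1,0],0],
])

```text
clock: 22.2
tcp_pos: [0.6407, 0.0913, 0.2844]
orientation: [3.142, 0.001, -0.001]
contact_force: [0.7, 0.4, -3.7]
grip_width: 0.0265
```

jog_arm([
  [[0,0,-0.5],0],
  [[0,0,-1.0],0],
  [[0,0,-1.2],0],
  [[0,0,-1.2],0],
  [[0,0,-1.0],0],
  [[0,0,-0.7],0],
  [[0,0,-0.4],0],
  [[0,0,-0.3],0],
  [[0,0,-0.2],0],
  [[0,0,-0.2],0],
  [[0,0,0],0],
])

```text
clock: 23.3
tcp_pos: [0.6406, 0.0911, 0.2179]
orientation: [3.142, 0.001, 0.0]
contact_force: [-0.5, -0.1, -4.4]
grip_width: 0.0265
```

```bash
python3 d.py b
```

```text
t 23.3 tcp [0.6406 0.0911 0.2179] yaw err -0.001 grip 0.0265
b pick d cm [-16.57  -8.81  -1.99] xy [0.4748 0.003 ] place xy cm [ 0.03 -0.1 ]
```

jog_arm([
  [[0,0,-0.15],0],
  [[0,0,-0.15],0],
  [[0,0,-0.1],0],
  [[0,0,0],0],
])

```text
clock: 23.7
tcp_pos: [0.6408, 0.0912, 0.2146]
orientation: [3.142, 0.001, 0.001]
contact_force: [-2.0, -0.5, 1.8]
grip_width: 0.0264
```

jog_arm([
  [[0,0,0],0],
  [[0,0,0],0],
  [[0,0,0],0],
  [[0,0,0],0],
  [[0,0,0.5],0],
  [[0,0,1.5],0],
  [[0,0,2],0],
  [[0,0,2],0],
  [[0,0,2],0],
  [[0,0,1],0],
], hand=5.5)

```text
clock: 24.7
tcp_pos: [0.6414, 0.0915, 0.3073]
orientation: [-3.141, -0.001, -0.006]
contact_force: [0.2, -0.3, 0.6]
grip_width: 0.055
```

jog_arm([
  [[-0.8,-0.9,0],0],
  [[-1.6,-1.7,0],0],
  [[-2.0,-2.1,0],0],
  [[-2.0,-2.1,0],0],
  [[-2.0,-2.1,0],0],
  [[-2.0,-2.1,-0.5],0],
  [[-1.9,-2.0,-1],0],
  [[-1.7,-1.8,-1.5],0],
  [[-1.1,-1.2,-1.5],0],
  [[-0.5,-0.7,-1.5],0],
  [[-0.2,-0.2,-1],0],
  [[0,0,0],0],
])

```text
clock: 25.9
tcp_pos: [0.4809, -0.0784, 0.2323]
orientation: [-3.141, 0.0, 0.006]
contact_force: [0.2, -0.7, 0.0]
grip_width: 0.055
```

```bash
python3 d.py d
```

```text
t 25.9 tcp [ 0.4809 -0.0784  0.2323] yaw err 0.0 grip 0.055
d pick d cm [ 0.13 -0.14 -6.03] xy [ 0.4822 -0.0797] place xy cm [15.78  7.64]
```

jog_arm([
  [[0,0,-0.8],0],
  [[0,0,-1.2],0],
  [[0,0,-1.2],0],
  [[0,0,-1.0],0],
  [[0,0,-0.8],0],
  [[0,0,-0.4],0],
  [[0,0,-0.2],0],
  [[0,0,0],0],
  [[0,0,0],0],
])

```text
clock: 26.8
tcp_pos: [0.4828, -0.0779, 0.1782]
orientation: [3.141, 0.001, 0.001]
contact_force: [1.2, 0.4, 0.1]
grip_width: 0.0549
```

jog_arm([
  [[0,0,0],0],
  [[0,0,0],0],
  [[0,0,0],0],
  [[0,0,0],0],
  [[0,0,0],0],
  [[0,0,0],0],
], hand=0)

```text
clock: 27.4
tcp_pos: [0.4828, -0.0781, 0.1784]
orientation: [3.141, 0.001, 0.001]
contact_force: [-1.0, -1.0, 5.7]
grip_width: 0.0263
```

jog_arm([
  [[0,0,0.4],0],
  [[0,0,0.8],0],
  [[0,0,1.2],0],
  [[0,0,1.4],0],
  [[0,0,1.4],0],
  [[0,0,1.4],0],
  [[0,0,1.0],0],
  [[0,0,0.6],0],
  [[0,0,0.3],0],
  [[0,0,0],0],
])

```text
clock: 28.4
tcp_pos: [0.4825, -0.0779, 0.263]
orientation: [3.141, 0.001, 0.0]
contact_force: [-0.3, 0.1, -3.6]
grip_width: 0.0264
```

```bash
python3 d.py d
```

```text
t 28.4 tcp [ 0.4825 -0.0779  0.263 ] yaw err -0.001 grip 0.0264
d pick d cm [-0.03 -0.18 -9.1 ] xy [ 0.4822 -0.0797] place xy cm [15.62  7.59]
```

jog_arm([
  [[0.5,0.3,0],0],
  [[1.2,0.6,0],0],
  [[1.8,0.9,0],0],
  [[2.0,1.0,0],0],
  [[2.0,1.0,0],0],
  [[2.0,1.0,0],0],
  [[2.0,1.0,0],0],
  [[1.8,0.8,0],0],
  [[1.2,0.6,0],0],
  [[0.8,0.3,0],0],
  [[0.3,0.1,0],0],
  [[0,0,0],0],
])

```text
clock: 29.6
tcp_pos: [0.6385, -0.0021, 0.2626]
orientation: [3.141, 0.001, -0.001]
contact_force: [-0.7, 0.5, -4.9]
grip_width: 0.0266
```

jog_arm([
  [[0,0,-0.5],0],
  [[0,0,-1.0],0],
  [[0,0,-1.2],0],
  [[0,0,-1.2],0],
  [[0,0,-1.0],0],
  [[0,0,-0.7],0],
  [[0,0,-0.4],0],
  [[0,0,-0.3],0],
  [[0,0,-0.2],0],
  [[0,0,-0.2],0],
  [[0,0,0],0],
])

```text
clock: 30.7
tcp_pos: [0.6385, -0.002, 0.1959]
orientation: [3.142, 0.001, 0.0]
contact_force: [-0.2, 0.4, -4.5]
grip_width: 0.0266
```

```bash
python3 d.py d
```

```text
t 30.7 tcp [ 0.6385 -0.002   0.1959] yaw err -0.001 grip 0.0266
d pick d cm [-15.64  -7.78  -2.39] xy [ 0.4822 -0.0797] place xy cm [ 0.02 -0.  ]
```

jog_arm([
  [[0,0,-0.15],0],
  [[0,0,-0.15],0],
  [[0,0,-0.1],0],
  [[0,0,0],0],
])

```text
clock: 31.1
tcp_pos: [0.6387, -0.0019, 0.1925]
orientation: [3.141, 0.001, 0.001]
contact_force: [-1.7, -0.8, 1.6]
grip_width: 0.0267
```

jog_arm([
  [[0,0,0],0],
  [[0,0,0],0],
  [[0,0,0],0],
  [[0,0,0],0],
  [[0,0,0.5],0],
  [[0,0,1.5],0],
  [[0,0,2],0],
  [[0,0,2],0],
  [[0,0,2.5],0],
  [[0,0,2.5],0],
  [[0,0,2],0],
], hand=5.5)

```text
clock: 32.2
tcp_pos: [0.6389, -0.0017, 0.3251]
orientation: [-3.141, -0.001, -0.004]
contact_force: [-0.4, -0.6, 0.8]
grip_width: 0.0548
```

jog_arm([
  [[-1,2,0.5],0],
  [[-1.5,3,0.5],0],
  [[-1.5,4,0.5],0],
  [[-1.5,4,0],0],
  [[-1.5,4,0],0],
  [[-1.5,4,0],0],
  [[-1.5,4,0],0],
  [[-1,4,0],0],
  [[-1,4,0],0],
  [[0,3,0],0],
  [[0,1,0],0],
  [[0,0,0],0],
])

```text
clock: 33.4
tcp_pos: [0.518, 0.3697, 0.3378]
orientation: [-3.141, -0.005, -0.001]
contact_force: [-0.3, -0.4, -0.1]
grip_width: 0.0552
```

```bash
python3 - <<'E'
from h import *
a=cv2.cvtColor(grab_frame("top"),cv2.COLOR_RGB2BGR);b=cv2.cvtColor(grab_frame("side"),cv2.COLOR_RGB2BGR)
cv2.imwrite("pics/e1.png",cv2.resize(a[92:296,176:446],None,fx=2.9,fy=2.9,interpolation=cv2.INTER_CUBIC))
cv2.imwrite("pics/e2.png",cv2.resize(b[130:350,240:450],None,fx=2.7,fy=2.7,interpolation=cv2.INTER_CUBIC))
E
```

```text
(no output)
```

View pics/e1.png

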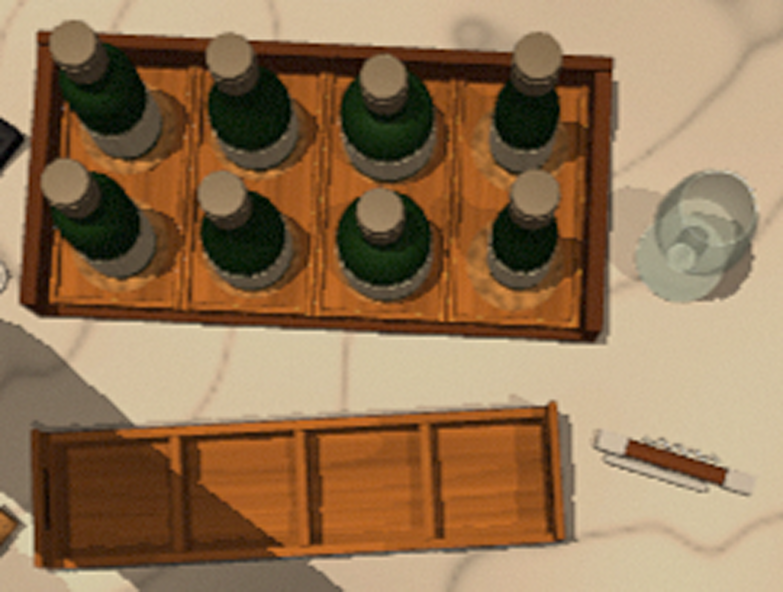

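View pics/e2.png

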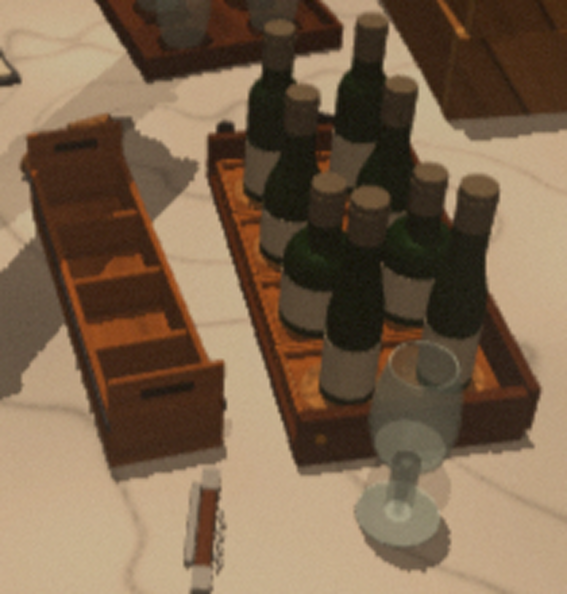

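All four stand in front of their matching dummies. Front caps in the top crop are at (67,183), (224,195), (381,215) and (534,192), and the glass hasn't moved. I'll check the numbers, then hand in.

```bash
python3 - <<'E'
from h import *
T=get_calibration("top");t=lambda p:(176+p[0]/2.9-.3,92+p[1]/2.9-.3)
e=[]
for p,z,q in zip([(67,183),(224,195),(381,215),(534,192)],[.196,.186,.16,.212],[(.6424,.1817),(.6409,.0901),(.6387,-.002),(.6365,-.0941)]):
    d=(atz(T,t(p),z)[:2]-q)*1e3;e.append(np.hypot(*d));print(d.round(1))
if max(e)<9: hand_in();print("handed in",get_obs()["clock"])
E
```

```text
[-0.9 -2.1]
[-2.1 -1.8]
[-3.9 -2.4]
[ 1.6 -0.3]
the job is handed in; nothing more can be done
the job is handed in; nothing more can be done
```

All four bottles are out of the carrier and standing on their pads, and the job is handed in after about 34 s of the allowed 96 s. Hand-in gives no verdict, so the results below are my own checks.

- **Order:** from +y to -y the front row is claret, burgundy, dumpy, flute, matching the dummies behind it. I told the bottles apart by triangulating their cap heights.
- **Set-down:** every bottle touched its pad within about 0.2 mm of the expected height, with about 3 N or less on the tool in z.
- **Final position:** the caps measure 1.6 to 4.6 mm from the pad centres in the top view (limit 15 mm). All four look upright in both the top and side views.
- **Glass and robot:** the tasting glass has not visibly moved. The purple look-alike was never touched, and the gripper ended well clear of everything.

**One disagreement:** at the first pick, the wrist camera placed the caps 3 to 5 mm further in +y than the top camera. I moved that grasp by about 3 mm (the later ones by about 2 mm), and it made no difference to the grip.

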